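Lay the second strip in the inspection tray and hold the mirror at its set angle

ROBOT

A 6-joint arm with a two-finger parallel gripper is mounted at the origin on a cart in front of the work surface, level with it; the furniture and walls round the work are solid. World frame = base frame: x ahead of the robot, y to its left, z up, the work surface at z = 0. Lengths are in mm, angles in rad, forces in N, time in s.
With the tool pointing down it reaches from about 300 to 775 mm from the base axis. Payload 14.6 kg.
Tool frame: the origin (TCP) lies midway between the tips of the shut fingers; the grasp point (between the pads) lies 19 mm behind it (manip.hold_point_z is the distance from the TCP to the grasp point, in mm); z points along the fingers, y is the direction in which the jaws open and shut (so a half turn about z gives the same grasp; the last joint's range is limited). The gripper opens to 94 mm and grips with 3 to 60 N. Pads are 16 mm wide; open, the fingers measure 119 mm over their backs; the gripper's body (75 mm by 177 mm) begins 78 mm behind the grasp point.
Start: joints at [1.105, 0.3, 1.521, -0, 1.321, -0.067], TCP at [213.568, 506.831, 205.446] pointing down, gripper open.
Joint ranges: [-3.03, 3.03], [-0.79, 2.21], [0.23, 2.52], [-1.04, 4.18], [0, 3.07], [-2.55, 2.55]. Speed limits (rad/s): [2.22, 2.22, 2.57, 3.14, 3.14, 3.14].

INTERFACE

Orientations are given as [roll, pitch, yaw] about the fixed x, y, z axes, in that order (R = Rz(yaw) Ry(pitch) Rx(roll)).
In Python, from cell import manip gives the robot as it stands.
- The arm moves only by the shell command python3 -m crank 'ROWS' [OPENING] [FORCE]. ROWS is JSON, a list of rows, each an object with "offset": the shift along the world's x, y, z in m, a list of three; "spin": the turn about the world's z in degrees. In form: [{"offset": [dx, dy, dz], "spin": spin}, ...]. A call has exactly 8 rows; each row is the pose to reach, as a shift and turn from the pose measured when the call began; what a row does not reach only later rows make up. A row lasts 1/12 s, in which the tool goes at most 41.7 mm and 7.16 degrees, less where a joint would pass 70% of its speed; a pose out of reach is approached as far as the arm can. A call with a gripper value outside its range is refused whole. OPENING is the opening, from 0 (shut) to 1 (fully open), set as the call begins (- or left out, the last holds). The fingers move at their own pace and stop on an object; FORCE is the grip in N (left out, the last holds). Time passes only in rows, so rows that repeat a pose let the fingers close, or fill a call up. It gives the time, the measured TCP pose, the force and the opening at its end, in the units of the state.
- manip.read_state(): the state, without advancing time (a new reading comes with each control period).
- manip.camera(name): name is "scene" or "top" or "wrist"; returns a dict with "pixels" (400x640x3 uint8, red, green, blue), "fx", "fy", "cx", "cy" (pixels), "extrinsics" (4x4, takes a point from world to camera coordinates); the wrist camera has in their place "hand_eye" (4x4, takes a point from camera to tool coordinates, whose origin is the TCP and whose axes are the flange's). Camera axes: x right, y down, z forward; pixel columns grow to the right and rows downward; lengths in mm; the calibration is good to about 2 mm. A picture is of the moment at which its call begins: read the wrist's pose just before it. There is no depth.
- manip.sign_off(): hands the job in, once; it reports no verdict.
Trained networks look in a picture, given as the dict that the camera call returned (one of the last four; its "shot" number tells which), for a name from the list of things; names that differ only in an ending like _2 or _b are one class to them, and where a whole thing is asked for, a point or a joint stands for the part that bears it (a point fixed in the world has none). Each returns a list of dicts, best first, with "conf" (0 to 1); they miss things now and then, are a little off and sometimes report something else, mostly with a low value. They report only what shows in the picture. A call takes as long as a camera call.
- manip.search_frame(picture, name): "location" ([x, y, z] in mm, in world coordinates, good to about 4 mm: the middle of the surface that is visible of it).
- manip.masks_of(picture, name): "mask" (400x640 bool, what is visible of it).
The state is a dict: "clock": time; "joints": joint angles; "qd": joint speeds; "effort": joint torques, N m; "eef_pos": TCP position; "eef_rot": TCP orientation; "wrist_force": force on the tool from outside, world axes, zero at the start; "moment": the same for the moment, N m; "finger_gap": finger opening in mm.
Only numpy, scipy, OpenCV 4.12 (cv2) and the standard library are available. Lean on these libraries where they do the work, as an engineer would, in place of code of your own. Each camera call takes 0.05 s, during which the arm holds its last target. There are 200 camera calls.

TASK

One birch strip already lies in the tray of the inspection stand; lay the other one from the bench flat and lengthwise in the empty compartment beside it, and let go of it. Then lift the stand's hinged mirror by its bar until its red pointer stands at the orange clip on the protractor, so that the overhead camera sees the strips' edges, and finish while still holding it there with the gripper: the hinge is slack and the mirror drops if released. Do not shift the clip, and leave the other things on the bench where they are.

Things in the scene. Friction and masses are not known exactly. Their poses are not given: they have to be found in the camera images.
- inspection_stand: Fixed plywood stand, 150 x 235 mm. Origin on the bench below the middle of the hinge line, which runs along its x (about to the robot's left). Its +y side, nearer the robot, carries a tray with two compartments side by side; the -y side, farther off, the mirror. At its right end (x = -76 mm) stands a white protractor arc, outer radius 104 mm about the hinge line, top 150 mm above the bench.
- compartment_a (a point): Middle of the floor of the empty compartment, next to the hinge, 18 mm above the bench. The axes are the stand's. Each compartment is 104 mm long (stand's x) and 52 mm wide (stand's y) inside; its 6 mm walls rise 10 mm above this floor.
- compartment_b (a point): The same for the outer, occupied compartment, nearer the robot, 58 mm farther along the stand's +y.
- hinge (a point): Middle of the mirror's hinge line, 45 mm above the bench; the line runs along the stand's x. Two hinge posts stand on it at x = -50 and +50 mm, 44 mm high.
- mirror (a joint): Angle of the mirror: 0 flat on its rests towards the stand's -y (away from the robot), growing as its free edge rises (1.57 upright, stop 1.9). Slack hinge; the mirror weighs 0.25 to 0.5 kg and falls back to 0 when let go below upright. Steel panel in a black frame, 110 mm along the hinge, from 15 to 85 mm from the hinge line, 6 mm thick.
- bar (a point): Middle of the mirror's round aluminium pull bar, 12 mm thick, parallel to the hinge line and 135 mm from it, in the plane of the mirror. 72 mm of it are free between the two arms that join it to the panel, with 44 mm of open space between bar and panel. At rest it is 45 mm above the bench, beyond the edge of the base board. It can turn in a grip.
- pointer (a point): Tip of the mirror's red pointer, 124 mm from the hinge line, in the plane of the mirror at its right end, passing close beside the arc and out beyond it.
- set_mark (a point): Where the pointer's tip must come: at the orange clip, a 10 mm wide block that sits astride the protractor arc's rim; this point is beside the middle of its outer end, 124 mm from the hinge line, between about 37 and 65 degrees above flat. The clip sits stiffly on the arc.
- strip_1: Birch strip, 13 x 90 x 11 mm, lying on the bench to the right of the stand. Origin in the middle of its underside, length along its own y. It goes in compartment_a.
- strip_2: A strip like strip_1, already lying lengthwise in compartment_b; it stays there.
- bike_wheel_28: Fixed obstacle: a 690 mm bicycle wheel lying tilted on the bench to the left of the stand, from y = -0.077 leftwards (x 0.27 to 0.92, y up to 0.60); its rim is up to 210 mm high beside the stand, 260 mm at most. The robot's hand starts to the left of it or above it and must cross over it. Origin at the hub.
- plywood_yoke: Fixed obstacle: upright plywood fork, 700 mm tall, standing at the right behind the strip (x 0.55 to 0.67, y -0.43 to -0.36, feet to y = -0.33); a larger plywood frame leans beyond and above it. Origin under its middle.
- caliper: Caliper, 67 x 200 x 10 mm, lying loose on the bench behind the stand, partly under the wheel's rim; to be left alone. Origin in the middle of its underside.
- lockring: White threaded ring, 36 mm across, 10 mm high, lying loose to the right; to be left alone. Origin in the middle of its underside.
- hex_key: Black hex key, 38 x 114 x 7 mm, lying loose at the front of the bench; to be left alone. Origin in the middle of its underside.

How it is judged (in metres and radians):
On the way:
1. both strips lie flat in the tray, one in each compartment, and are not touched (x of strip_1 in the frame of compartment_a between -0.02 and 0.02 m and y of strip_1 in the frame of compartment_a between -0.028 and 0.028 m and z of strip_1 in the frame of compartment_a below 0.01 m and angle between strip_1's own y axis and vertical between 1.51 and 1.63 rad and angle between the y axis of each of strip_1, strip_2 and the x axis of inspection_stand, either way round below 0.38 rad and x of strip_2 in the frame of compartment_b between -0.02 and 0.02 m and y of strip_2 in the frame of compartment_b between -0.028 and 0.028 m and z of strip_2 in the frame of compartment_b below 0.01 m and angle between strip_2's own y axis and vertical between 1.51 and 1.63 rad and contact force between each of strip_1, strip_2 and the fingers below 0.05 N), for 0.3 s.
At the end, for the whole second after the job is handed in: strip_1 lies in compartment_a and strip_2 in compartment_b, flat (within 0.06 rad) and lengthwise (within 0.38 rad), untouched; the mirror's pointer tip is within 8 mm of the set mark and still (under 0.05 rad/s), and the fingers carry the mirror (over 0.5 N) (all of step 1 and distance between pointer and set_mark below 0.008 m and velocity of joint mirror between -0.05 and 0.05 rad/s and contact force between mirror and the fingers above 0.5 N); the arm keeps its last pose, push and grip.
It fails at once if the caliper is shifted by more than 20 mm (distance of caliper from where it was at the start of the episode above 0.02 m).
It fails at once if the lockring is shifted by more than 20 mm (distance of lockring from where it was at the start of the episode above 0.02 m).
It fails at once if the hex key is shifted by more than 20 mm (distance of hex_key from where it was at the start of the episode above 0.02 m).
It fails at once if the clip is shifted on the arc by more than 5 mm (distance of set_mark from where it was at the start of the episode above 0.005 m).
It also fails if it takes over 51 s, if anything falls off the work surface, if the arm or the gripper's body presses on something with over 40 N, if the wrist force passes 120 N, or if a joint passes its speed limit or range.

## Working session

There is one attempt and no reset: what is moved stays moved. The work goes in short steps, Python scripts to look and compute and a shell command to move; the robot and the scene stay as the last step left them, time stands still between calls to the robot, and variables do not carry over. Pictures are saved under pics/ and viewed, about 8 in all and at most 12, crops included, and the job is handed in when it is done.

```bash
ls; mkdir -p pics; cat > h.py <<'E'
import numpy as np, cv2
from cell import manip
def save(p,n): cv2.imwrite('pics/'+n+'.png', cv2.cvtColor(np.asarray(p["pixels"]),cv2.COLOR_RGB2BGR))
def plane(p,uv,z):
    E=np.array(p["extrinsics"]);R,t=E[:3,:3],E[:3,3]
    c=-R.T@t; d=R.T@np.array([(uv[0]-p["cx"])/p["fx"],(uv[1]-p["cy"])/p["fy"],1]); return c+d*(z-c[2])/d[2]
def proj(p,X):
    E=np.array(p["extrinsics"]);q=E[:3,:3]@np.array(X,float)+E[:3,3]; return np.array([p["fx"]*q[0]/q[2]+p["cx"],p["fy"]*q[1]/q[2]+p["cy"]])
E
python3 - <<'E'
from h import *
s=manip.read_state();print({k:np.round(v,3).tolist() for k,v in s.items()})
ps={n:manip.camera(n) for n in("scene","top")}
for n,p in ps.items():
    save(p,n+"0")
    E=np.array(p["extrinsics"]);print(n,p["fx"],np.round(-E[:3,:3].T@E[:3,3]))
    for o in("strip_1","inspection_stand","mirror","set_mark","lockring","caliper","hex_key"):
        try: print(o,[(np.round(d["location"]).tolist(),round(d["conf"],2)) for d in manip.search_frame(p,o)])
        except Exception as e: print(o,e)
E
python3 -c "
import cv2,numpy as np
a=[cv2.imread('pics/%s0.png'%n) for n in('scene','top')];cv2.imwrite('pics/both.png',cv2.resize(np.vstack(a),(480,600)))"
```

```text
pics
{'clock': 0.0, 'joints': [1.105, 0.3, 1.522, 0.0, 1.321, -0.067], 'qd': [0.0, -0.002, -0.0, 0.0, -0.001, -0.0], 'effort': [0.001, -53.18, -35.274, 0.071, 0.024, -0.0], 'eef_pos': [213.442, 506.612, 204.893], 'eef_rot': [-3.14, -0.0, 2.743], 'wrist_force': [0.392, -0.342, -0.381], 'moment': [-0.004, -0.017, 0.023], 'finger_gap': 94.055}
scene 454.8711093899714 [ -131. -1202.  1101.]
strip_1 [([436.0, -388.0, 12.0], 0.47)]
inspection_stand [([454.0, -209.0, 21.0], 0.66)]
mirror [([506.0, -164.0, 51.0], 0.8)]
set_mark []
lockring [([458.0, -555.0, 3.0], 0.38)]
caliper [([678.0, -13.0, 5.0], 0.5)]
hex_key [([303.0, -475.0, 10.0], 0.68)]
top 484.6950978084273 [ 264. -148. 1778.]
strip_1 [([364.0, -176.0, 36.0], 0.63)]
inspection_stand [([452.0, -180.0, 23.0], 0.8)]
mirror [([518.0, -165.0, 46.0], 0.71)]
set_mark []
lockring [([521.0, -165.0, 48.0], 0.69)]
caliper [([683.0, 10.0, 4.0], 0.58)]
hex_key [([300.0, -470.0, 6.0], 0.39)]
```

View pics/top0.png

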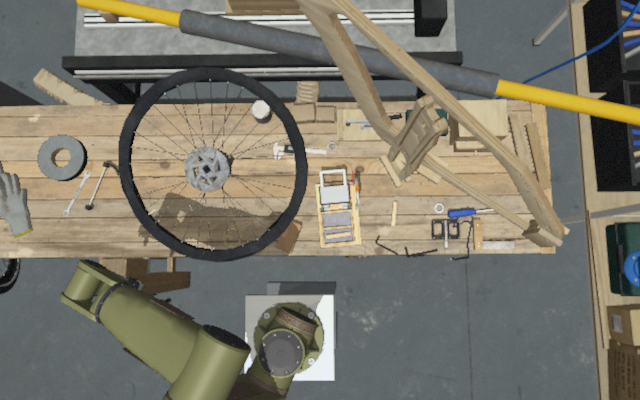

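View pics/scene0.png

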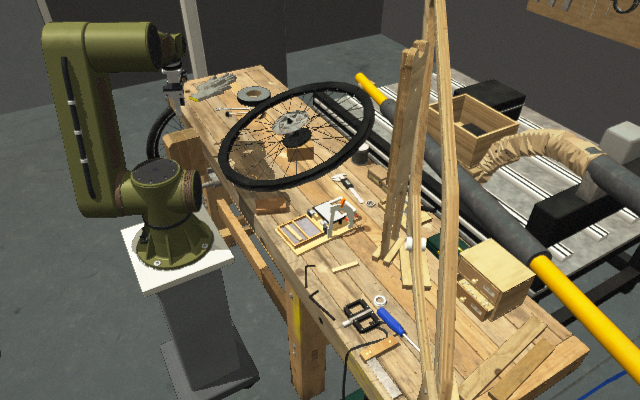

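```bash
python3 - <<'E'
from h import *
ps=[manip.camera(n) for n in("scene","top")]
s,t=[p["pixels"] for p in ps]
cv2.imwrite('pics/crop1.png',cv2.cvtColor(np.hstack([cv2.resize(t[155:255,305:405],(400,400),interpolation=cv2.INTER_CUBIC),cv2.resize(s[190:280,270:370],(400,400),interpolation=cv2.INTER_CUBIC)]),cv2.COLOR_RGB2BGR))
for n,p in zip("st",ps):
  for o in("strip_1","inspection_stand","mirror"):
    for d in manip.masks_of(p,o):
      m=np.asarray(d["mask"]).astype(np.uint8)
      c=np.argwhere(m)[:,::-1].astype(np.float32); r=cv2.minAreaRect(c)
      q=cv2.boxPoints(r)
      z={"strip_1":11,"inspection_stand":10,"mirror":48}[o]
      P=np.array([plane(p,u,z)[:2] for u in q]); print(n,o,round(d["conf"],2),len(c),np.round(r[0],1),np.round(P.mean(0)),np.round(P).tolist())
E
```

```text
s strip_1 0.6 147 [344.6 267.3] [ 436. -389.] [[395.0, -373.0], [485.0, -384.0], [477.0, -406.0], [388.0, -395.0]]
s inspection_stand 0.84 2440 [318.3 225.6] [ 469. -172.] [[318.0, -106.0], [656.0, -57.0], [605.0, -247.0], [297.0, -276.0]]
s inspection_stand 0.66 129 [344.4 267.1] [ 437. -388.] [[395.0, -374.0], [485.0, -383.0], [478.0, -402.0], [389.0, -392.0]]
s mirror 0.96 488 [333.  210.9] [ 526. -169.] [[455.0, -112.0], [633.0, -110.0], [591.0, -228.0], [424.0, -226.0]]
t strip_1 0.61 38 [341.  233.5] [ 369. -190.] [[374.0, -168.0], [374.0, -212.0], [363.0, -212.0], [363.0, -168.0]]
t strip_1 0.54 99 [393.2 213. ] [ 442. -382.] [[398.0, -369.0], [487.0, -380.0], [486.0, -394.0], [397.0, -384.0]]
t inspection_stand 0.9 2698 [337.3 206.9] [ 468. -177.] [[604.0, -91.0], [613.0, -248.0], [331.0, -262.0], [322.0, -108.0]]
t mirror 0.2 78 [393.2 213. ] [ 439. -377.] [[399.0, -366.0], [479.0, -375.0], [478.0, -387.0], [398.0, -378.0]]
```

View pics/crop1.png

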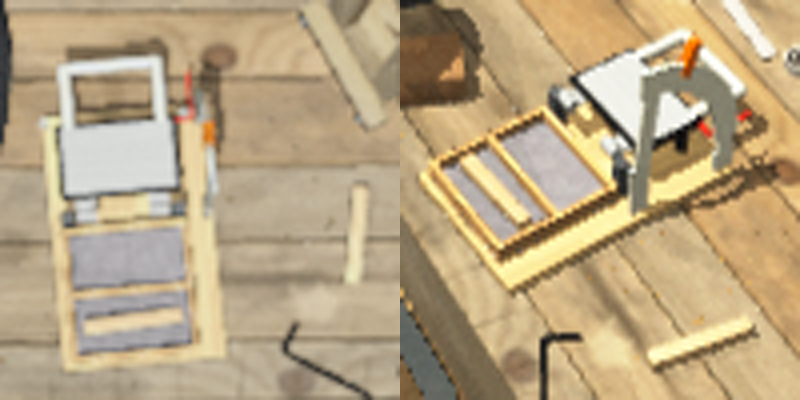

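```bash
python3 -m crank '[{"offset":[0,0,0.04],"spin":0},{"offset":[0,0,0.08],"spin":0},{"offset":[0,0,0.12],"spin":0},{"offset":[0,0,0.16],"spin":2},{"offset":[0,-0.01,0.19],"spin":4},{"offset":[0.01,-0.05,0.2],"spin":6},{"offset":[0.02,-0.09,0.2],"spin":8},{"offset":[0.03,-0.13,0.2],"spin":10}]' 1 30
python3 -m crank '[{"offset":[0.01,-0.04,0],"spin":2},{"offset":[0.02,-0.08,0],"spin":4},{"offset":[0.03,-0.12,0],"spin":6},{"offset":[0.04,-0.16,0],"spin":6},{"offset":[0.05,-0.2,0],"spin":6},{"offset":[0.06,-0.24,0],"spin":6},{"offset":[0.07,-0.28,0],"spin":6},{"offset":[0.08,-0.32,0],"spin":6}]'
python3 -m crank '[{"offset":[0.01,-0.04,0],"spin":0},{"offset":[0.02,-0.08,0],"spin":0},{"offset":[0.03,-0.12,0],"spin":0},{"offset":[0.04,-0.16,0],"spin":0},{"offset":[0.05,-0.2,0],"spin":0},{"offset":[0.06,-0.24,0],"spin":0},{"offset":[0.07,-0.28,0],"spin":0},{"offset":[0.08,-0.32,0],"spin":0}]'
```

```text
clock: 1.87
eef_pos: [243.5, 375.5, 405.7]
eef_rot: [3.141, 0.0, 2.92]
wrist_force: [0.6, -0.1, 0.3]
finger_gap: 94.0
clock: 2.53
eef_pos: [323.1, 53.6, 406.1]
eef_rot: [3.141, 0.002, 3.025]
wrist_force: [0.2, -0.5, 0.6]
finger_gap: 94.3
clock: 3.2
eef_pos: [403.0, -268.7, 406.1]
eef_rot: [3.141, 0.002, 3.025]
wrist_force: [0.3, 0.9, -0.2]
finger_gap: 93.9
```

```bash
cat >> h.py <<'E'
from scipy.spatial.transform import Rotation as Rot
def wrist():
    s=manip.read_state(); p=dict(manip.camera("wrist"))
    T=np.eye(4);T[:3,:3]=Rot.from_euler('xyz',s["eef_rot"]).as_matrix();T[:3,3]=s["eef_pos"]
    p["extrinsics"]=np.linalg.inv(T@np.array(p["hand_eye"])); return s,p
E
python3 - <<'E'
from h import *
s,p=wrist(); save(p,'w1'); np.savez('w1.npz',**{k:p[k] for k in("extrinsics","fx","fy","cx","cy")}); print(np.round(np.linalg.inv(p["extrinsics"]),2).tolist(),p["fx"])
for o in("strip_1","inspection_stand"):
  for d in manip.search_frame(p,o): print(o,np.round(d["location"]),d["conf"])
  for d in manip.masks_of(p,o):
      c=np.argwhere(d["mask"])[:,::-1].astype(np.float32); r=cv2.minAreaRect(c);q=cv2.boxPoints(r)
      P=np.array([plane(p,u,11)[:2] for u in q]); print(o,round(d["conf"],2),np.round(r[0],1),np.round(P.mean(0)),np.round(P).tolist())
E
```

```text
[[0.12, 0.96, 0.25, 331.73], [0.99, -0.11, -0.03, -259.05], [-0.0, 0.25, -0.97, 585.86], [0.0, 0.0, 0.0, 1.0]] 290.57879550946205
strip_1 [ 362. -177.   28.] 0.91
strip_1 [ 436. -384.   14.] 0.59
strip_1 0.82 [271.7 185.5] [ 438. -384.] [[394.0, -386.0], [395.0, -372.0], [483.0, -382.0], [482.0, -397.0]]
strip_1 0.69 [371.3 135.2] [ 362. -177.] [[361.0, -224.0], [349.0, -132.0], [363.0, -129.0], [375.0, -222.0]]
inspection_stand [ 436. -187.   18.] 0.94
inspection_stand 0.72 [374.8 184.8] [ 469. -177.] [[325.0, -264.0], [318.0, -116.0], [611.0, -80.0], [623.0, -247.0]]
```

View pics/w1.png

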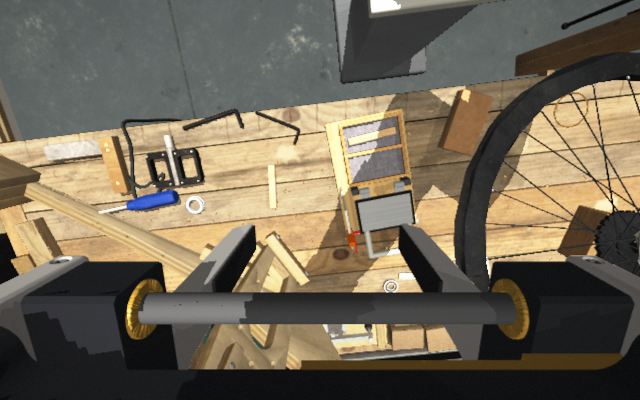

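```bash
python3 -m crank '[{"offset":[0.01,-0.04,0],"spin":0},{"offset":[0.02,-0.08,-0.01],"spin":0},{"offset":[0.036,-0.115,-0.03],"spin":0},{"offset":[0.036,-0.115,-0.07],"spin":0},{"offset":[0.036,-0.115,-0.11],"spin":0},{"offset":[0.036,-0.115,-0.15],"spin":0},{"offset":[0.036,-0.115,-0.19],"spin":0},{"offset":[0.036,-0.115,-0.23],"spin":0}]'
python3 - <<'E'
from h import *
s,p=wrist(); save(p,'w2')
print(s["eef_pos"],np.rad2deg(s["eef_rot"][2]))
for d in manip.masks_of(p,"strip_1"):
      c=np.argwhere(d["mask"])[:,::-1].astype(np.float32); r=cv2.minAreaRect(c);q=cv2.boxPoints(r)
      P=np.array([plane(p,u,11)[:2] for u in q]); print(round(d["conf"],2),np.round(r[0],1),np.round(P.mean(0)),np.round(P).tolist())
# stand corners from w1
i=cv2.imread('pics/w1.png')[95:265,315:435]; cv2.imwrite('pics/w1c.png',cv2.resize(i,None,fx=3.5,fy=3.5,interpolation=cv2.INTER_CUBIC))
E
```

```text
clock: 4.12
eef_pos: [439.4, -379.6, 175.6]
eef_rot: [3.141, 0.003, 3.027]
wrist_force: [0.6, -0.6, 0.2]
finger_gap: 93.8
[ 439.35998217 -379.56253631  175.61883776] 173.41562099032615
0.86 [504.2  97.1] [ 362. -170.] [[361.0, -221.0], [348.0, -123.0], [362.0, -118.0], [375.0, -218.0]]
0.64 [322. 185.] [ 440. -385.] [[395.0, -385.0], [396.0, -373.0], [484.0, -384.0], [483.0, -396.0]]
```

View pics/w1c.png

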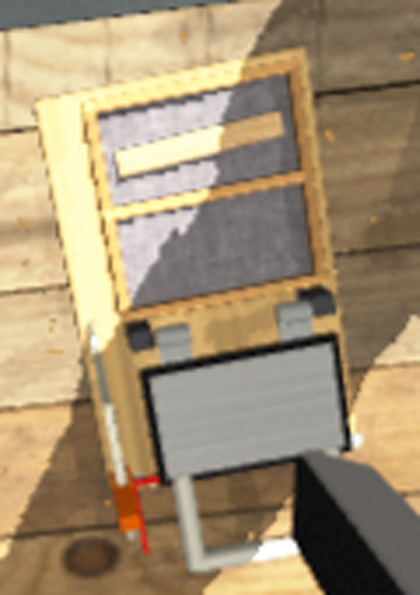

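```bash
python3 -m crank '[{"offset":[0,-0.004,-0.04],"spin":0},{"offset":[0,-0.004,-0.08],"spin":0},{"offset":[0,-0.004,-0.11],"spin":0},{"offset":[0,-0.004,-0.14],"spin":0},{"offset":[0,-0.004,-0.16],"spin":0},{"offset":[0,-0.004,-0.172],"spin":0},{"offset":[0,-0.004,-0.172],"spin":0},{"offset":[0,-0.004,-0.172],"spin":0}]'
python3 -m crank '[{"offset":[0,0,0],"spin":0},{"offset":[0,0,0],"spin":0},{"offset":[0,0,0],"spin":0},{"offset":[0,0,0],"spin":0},{"offset":[0,0,0],"spin":0},{"offset":[0,0,0],"spin":0},{"offset":[0,0,0],"spin":0},{"offset":[0,0,0],"spin":0}]' 0 25
python3 - <<'E'
from h import *
from scipy.optimize import least_squares
p=np.load('w1.npz')
uv={(58,90,28):(85,105),(-58,90,28):None}
L=lambda u,v:np.array([u,v])/3.5+[315-.3,95-.3]
obs=[((-58,90,28,1),L(85,105)),((58,90,28,1),L(305,48)),((-58,-32,28,1),L(122,315)),((58,-32,28,1),L(330,268)),
((-55,-15,48,0),L(142,372)),((55,-15,48,0),L(340,335)),((55,-85,48,0),L(352,450)),((-55,-85,48,0),L(165,480))]
def w(x,q):
    X,Y,a,ya=x;y=q[1]+(ya if q[3] else 0);c,s=np.cos(a),np.sin(a);return [X+c*q[0]-s*y,Y+s*q[0]+c*y,q[2]]
f=lambda x:np.ravel([proj(p,w(x,q))-u for q,u in obs])
r=least_squares(f,[480,-180,1.62,70]);x=r.x;print(np.round(x,3),np.degrees(x[2]),np.round(r.fun.reshape(-1,2),1).tolist())
print('comp a',w(x,(0,0,18,1)),'b',w(x,(0,58,18,1)),'bar',w(x,(0,-135,45,0)))
E
```

```text
clock: 4.88
eef_pos: [439.2, -382.8, 2.2]
eef_rot: [3.137, -0.002, 3.027]
wrist_force: [-0.2, 1.0, -0.8]
finger_gap: 93.8
clock: 5.55
eef_pos: [439.1, -382.8, 2.1]
eef_rot: [3.137, -0.003, 3.027]
wrist_force: [0.4, -0.5, -0.2]
finger_gap: 44.2
[ 458.113 -168.59     1.652   43.479] 94.66607293830927 [[-0.4, -2.8], [-1.2, 0.6], [0.7, 0.4], [0.1, 2.2], [-0.2, -0.8], [0.4, -1.3], [1.5, 0.2], [-0.7, 2.0]]
comp a [np.float64(414.77875286198685), np.float64(-172.12736664604503), 18] b [np.float64(356.97098045984245), np.float64(-176.8455707431429), 18] bar [np.float64(592.6659619862517), np.float64(-157.6084166150233), 45]
```

```bash
python3 -m crank '[{"offset":[0,0,0],"spin":0},{"offset":[0,0,0],"spin":0},{"offset":[0,0,0],"spin":0},{"offset":[0,0,0],"spin":0},{"offset":[0,0,0],"spin":0},{"offset":[0,0,0],"spin":0},{"offset":[0,0,0],"spin":0},{"offset":[0,0,0],"spin":0}]'
python3 -m crank '[{"offset":[0,0,0.02],"spin":0},{"offset":[0,0,0.05],"spin":0},{"offset":[0,0,0.09],"spin":0},{"offset":[0,0.01,0.13],"spin":0},{"offset":[0,0.02,0.17],"spin":-6},{"offset":[0,0.05,0.21],"spin":-13},{"offset":[0,0.09,0.22],"spin":-20},{"offset":[0,0.13,0.22],"spin":-27}]'
python3 -m crank '[{"offset":[0,0.02,0],"spin":-7},{"offset":[-0.01,0.04,0],"spin":-14},{"offset":[-0.01,0.06,0],"spin":-21},{"offset":[-0.02,0.08,0],"spin":-28},{"offset":[-0.02,0.08,0],"spin":-35},{"offset":[-0.02,0.08,0],"spin":-42},{"offset":[-0.02,0.08,0],"spin":-49},{"offset":[-0.02,0.08,0],"spin":-51}]'
python3 - <<'E'
from h import *
s,p=wrist(); save(p,'w3'); np.savez('w3.npz',**{k:p[k] for k in("extrinsics","fx","fy","cx","cy")})
E
```

```text
clock: 6.22
eef_pos: [439.2, -382.8, 2.1]
eef_rot: [3.137, -0.003, 3.027]
wrist_force: [0.2, -0.9, 0.3]
finger_gap: 12.9
clock: 6.88
eef_pos: [439.6, -257.5, 225.2]
eef_rot: [3.137, 0.003, 2.55]
wrist_force: [1.8, 0.6, -0.2]
finger_gap: 12.5
clock: 7.55
eef_pos: [419.6, -177.3, 225.4]
eef_rot: [3.137, 0.003, 1.653]
wrist_force: [-0.8, -0.7, -1.1]
finger_gap: 12.6
```

View pics/w3.png

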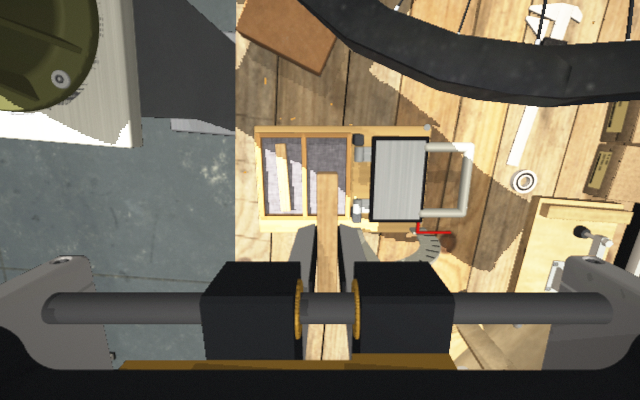

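```bash
python3 - <<'E'
import cv2
i=cv2.imread('pics/w3.png')[115:275,245:485]; cv2.imwrite('pics/w3c.png',cv2.resize(i,None,fx=3.333,fy=3.333,interpolation=cv2.INTER_CUBIC))
E
```

```text
(no output)
```

View pics/w3c.png

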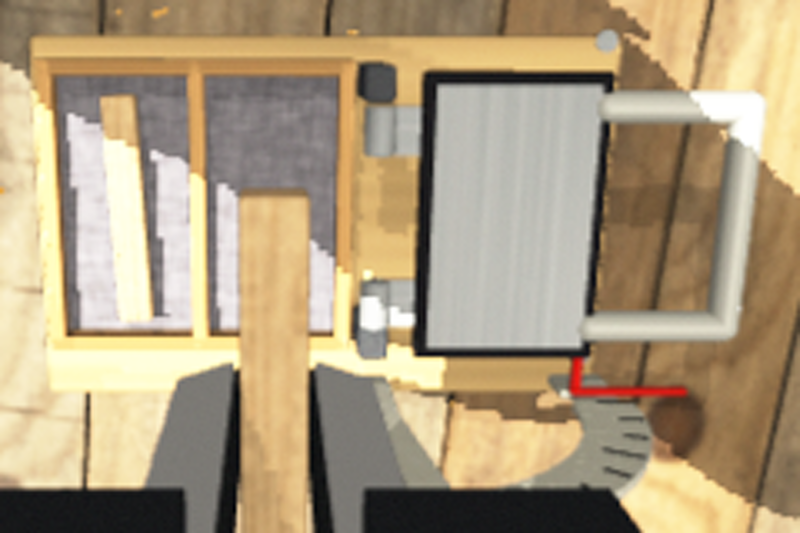

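```bash
cat > fit.py <<'E'
from h import *
from scipy.optimize import least_squares
def w(x,q):
    X,Y,a,ya=x;y=q[1]+(ya if q[3] else 0);c,s=np.cos(a),np.sin(a);return [X+c*q[0]-s*y,Y+s*q[0]+c*y,q[2]]
p3=np.load('w3.npz'); L=lambda u,v:np.array([u,v])/3.3333+[245-.35,115-.35]
o3=[((52,84,28,1),L(48,72)),((52,-26,28,1),L(342,70)),((-52,84,28,1),L(66,335)),((-52,-26,28,1),L(335,335)),((52,32,28,1),L(190,72)),((52,26,28,1),L(204,72)),((-52,26,28,1),L(207,335)),
((55,-15,48,0),L(424,72)),((55,-85,48,0),L(614,72)),((-55,-85,48,0),L(586,354)),((-55,-15,48,0),L(415,354)),((0,-135,45,0),L(737,215))]
f=lambda x:np.ravel([(proj(p3,w(x,q))-u) for q,u in o3])
x=least_squares(f,[458,-168,1.65,43],loss='soft_l1').x
if __name__=="__main__":
    print(np.round(x,3),np.degrees(x[2]),np.round(f(x).reshape(-1,2),1).tolist())
    print('a',np.round(w(x,(0,0,18,1)),1),'b',np.round(w(x,(0,58,18,1)),1),'bar',np.round(w(x,(0,-135,45,0)),1))
    E=np.linalg.inv(p3["extrinsics"]);print(E[:3,3])
    # held strip upper end / extent at z=top of strip
    z=225.4+9
    for c in((240,195),(309,195)): print(np.round(plane(p3,L(*c),z),1))
E
python3 fit.py
```

```text
[ 458.484 -168.942    1.652   39.513] 94.62891725763912 [[1.0, 0.2], [-0.5, 0.9], [-0.1, -0.5], [0.1, -0.5], [-0.6, 0.3], [-0.1, 0.3], [0.3, -0.5], [-0.2, -1.5], [1.0, -1.4], [1.7, 0.8], [-0.9, 0.8], [-1.1, 0.3]]
a [ 419.1 -172.1   18. ] b [ 361.3 -176.8   18. ] bar [ 593. -158.   45.]
[ 413.01226367 -104.13433841  405.03338789]
[ 409.9 -133.1  234.4]
[ 422.2 -132.1  234.4]
```

```bash
python3 -m crank '[{"offset":[0.001,0.003,-0.03],"spin":0},{"offset":[0.002,0.005,-0.06],"spin":0},{"offset":[0.002,0.005,-0.1],"spin":0},{"offset":[0.002,0.005,-0.13],"spin":0},{"offset":[0.002,0.005,-0.15],"spin":0},{"offset":[0.002,0.005,-0.165],"spin":0},{"offset":[0.002,0.005,-0.165],"spin":0},{"offset":[0.002,0.005,-0.165],"spin":0}]'
python3 - <<'E'
from h import *
s,p=wrist(); save(p,'w4'); np.savez('w4.npz',**{k:p[k] for k in("extrinsics","fx","fy","cx","cy")})
print(s["eef_pos"])
i=cv2.imread('pics/w4.png')[60:300,160:480]; cv2.imwrite('pics/w4c.png',cv2.resize(i,None,fx=2.5,fy=2.5,interpolation=cv2.INTER_CUBIC))
E
```

```text
clock: 8.27
eef_pos: [421.5, -172.4, 60.4]
eef_rot: [3.138, 0.002, 1.656]
wrist_force: [0.1, 0.8, -0.3]
finger_gap: 12.9
[ 421.45506854 -172.37112754   60.35409093]
```

View pics/w4c.png

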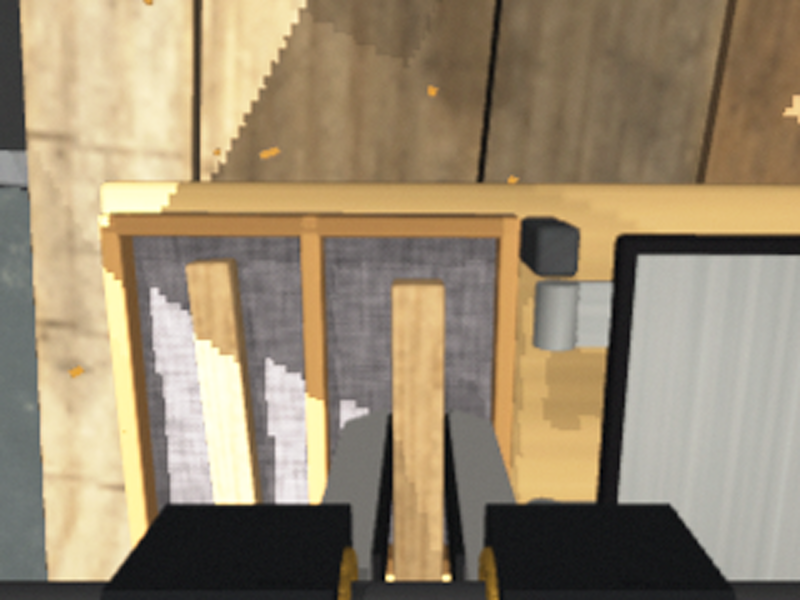

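```bash
python3 - <<'E'
from h import *
p=np.load('w4.npz');L=lambda u,v:np.array([u,v])/2.5+[160-.3,60-.3]
a=[plane(p,L(*c),28) for c in((322,237),(500,237),(327,400),(495,400),(110,237))]
b=[plane(p,L(*c),69) for c in((392,283),(445,283))]
print(np.round(a,1).tolist(),np.round(b,1).tolist())
E
```

```text
[[389.5, -123.3, 28.0], [441.0, -118.9, 28.0], [393.7, -172.8, 28.0], [445.1, -168.5, 28.0], [328.3, -128.4, 28.0]] [[411.6, -128.1, 69.0], [424.1, -127.0, 69.0]]
```

```bash
python3 -m crank '[{"offset":[-0.002,0,-0.01],"spin":0},{"offset":[-0.002,0,-0.02],"spin":0},{"offset":[-0.002,0,-0.03],"spin":0},{"offset":[-0.002,0,-0.036],"spin":0},{"offset":[-0.002,0,-0.039],"spin":0},{"offset":[-0.002,0,-0.039],"spin":0},{"offset":[-0.002,0,-0.039],"spin":0},{"offset":[-0.002,0,-0.039],"spin":0}]'
python3 -m crank '[{"offset":[0,0,0],"spin":0},{"offset":[0,0,0],"spin":0},{"offset":[0,0,0],"spin":0},{"offset":[0,0,0],"spin":0},{"offset":[0,0,0],"spin":0},{"offset":[0,0,0],"spin":0},{"offset":[0,0,0],"spin":0},{"offset":[0,0,0],"spin":0}]' 0.2 25
python3 -m crank '[{"offset":[0,0,0.02],"spin":0},{"offset":[0,0,0.05],"spin":0},{"offset":[0,0,0.09],"spin":0},{"offset":[0,0,0.13],"spin":0},{"offset":[0.03,0.005,0.15],"spin":0},{"offset":[0.07,0.01,0.15],"spin":0},{"offset":[0.07,0.01,0.15],"spin":0},{"offset":[0.07,0.01,0.15],"spin":0}]'
python3 - <<'E'
from h import *
s,p=wrist(); save(p,'w5'); np.savez('w5.npz',**{k:p[k] for k in("extrinsics","fx","fy","cx","cy")})
print(s["eef_pos"])
for d in manip.masks_of(p,"strip_1"):
      c=np.argwhere(d["mask"])[:,::-1].astype(np.float32); r=cv2.minAreaRect(c);q=cv2.boxPoints(r)
      P=np.array([plane(p,u,29)[:2] for u in q]); print(round(d["conf"],2),np.round(P.mean(0)),np.round(P).tolist())
E
```

```text
clock: 8.98
eef_pos: [420.1, -172.7, 22.4]
eef_rot: [3.136, 0.004, 1.656]
wrist_force: [-0.4, 0.2, -1.1]
finger_gap: 12.9
clock: 9.65
eef_pos: [420.2, -172.7, 22.4]
eef_rot: [3.136, 0.004, 1.656]
wrist_force: [-0.7, 0.9, -0.2]
finger_gap: 19.0
clock: 10.32
eef_pos: [490.8, -162.3, 171.7]
eef_rot: [3.137, 0.003, 1.657]
wrist_force: [-0.3, 0.1, 0.5]
finger_gap: 18.7
[ 490.75759651 -162.25001898  171.65896166]
0.65 [ 364. -177.] [[350.0, -133.0], [367.0, -129.0], [378.0, -221.0], [360.0, -225.0]]
0.59 [ 420. -172.] [[409.0, -127.0], [426.0, -125.0], [432.0, -216.0], [413.0, -218.0]]
```

View pics/w5.png

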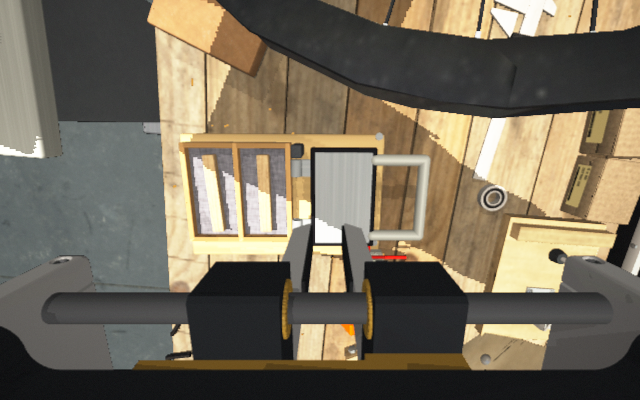

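```bash
python3 - <<'E'
from fit import *
import fit
x[0]+=0; c,s=np.cos(x[2]),np.sin(x[2])
p1=np.load('w1.npz'); i1=cv2.cvtColor(cv2.imread('pics/w1.png'),cv2.COLOR_BGR2RGB)
S=manip.camera("scene");T=manip.camera("top")
obs=[]
for n,p,im in(("w1",p1,i1),("scene",S,S["pixels"]),("top",T,T["pixels"])):
    h=cv2.cvtColor(np.ascontiguousarray(im),cv2.COLOR_RGB2HSV); m=((h[...,0]>=7)&(h[...,0]<=16)&(h[...,1]>215)&(h[...,2]>100)).astype(np.uint8)
    g=proj(p,w(x,(-76,-70,130,0))).astype(int); k=np.zeros_like(m);k[g[1]-35:g[1]+35,g[0]-35:g[0]+35]=1
    N,l,st,ce=cv2.connectedComponentsWithStats(m*k,connectivity=8)
    j=1+np.argmax(st[1:,4]); print(n,g,st[1:].tolist(),np.round(ce[j],1)); obs.append((p,ce[j],st[j]))
def f(v,o=obs): 
    r,t,xx=v; return np.ravel([proj(p,w(x,(xx,-r*np.cos(t),45+r*np.sin(t),0)))-u for p,u,_ in o]+[[(xx+76)/3,(r-108)/6]])
R=least_squares(f,[108,.9,-76]);print('all',np.round(R.x,3),np.degrees(R.x[1]),np.round(R.fun,1))
for k,o in zip(("w1","sc","top"),obs):
    R1=least_squares(f,[108,.9,-76],args=([o],));print(k,np.round(R1.x,2),np.degrees(R1.x[1]),np.round(R1.fun,1))
# check calibration of scene/top with mirror corner & tray
for n,p in(("s",S),("t",T)): print(n,[np.round(proj(p,w(x,q)),1).tolist() for q in((52,84,28,1),(-52,84,28,1),(-55,-85,48,0),(0,-135,45,0),(-36,-135,45,0))])
t=R.x[1];print('bar target',np.round(w(x,(0,-135*np.cos(t),45+135*np.sin(t),0)),1))
im=lambda a,r:cv2.resize(np.ascontiguousarray(a[r[0]:r[1],r[2]:r[3]]),(400,400),interpolation=cv2.INTER_CUBIC)
g=S["pixels"]; cv2.imwrite('pics/clip.png',cv2.cvtColor(np.hstack([im(g,(195,235,325,365)),im(i1,(215,265,330,380))]),cv2.COLOR_RGB2BGR))
E
```

```text
w1 [352 245] [[348, 233, 8, 14, 70]] [351.1 240. ]
scene [346 202] [[341, 199, 4, 8, 18]] [342.1 202.1]
top [355 183] [[356, 186, 2, 4, 6]] [356.7 187.5]
all [111.033   1.076 -76.59 ] 61.64985255863479 [ 0.1 -0.5  0.9 -0.2 -0.3  0.  -0.2  0.5]
w1 [107.97   1.03 -76.68] 58.86263608934046 [ 0.1 -0.  -0.2 -0. ]
sc [109.25   1.1  -75.82] 63.0784719977447 [-0.   0.1  0.1  0.2]
top [108.28   1.06 -76.79] 60.568434104842176 [-0.3  0.  -0.3  0. ]
s [[278.9, 225.9], [294.8, 243.5], [345.7, 216.2], [347.5, 203.3], [353.6, 208.7]]
t [[323.8, 243.8], [352.6, 241.2], [348.1, 183.3], [331.7, 171.2], [341.6, 170.4]]
bar target [ 522.4 -163.8  163.8]
```

View pics/clip.png

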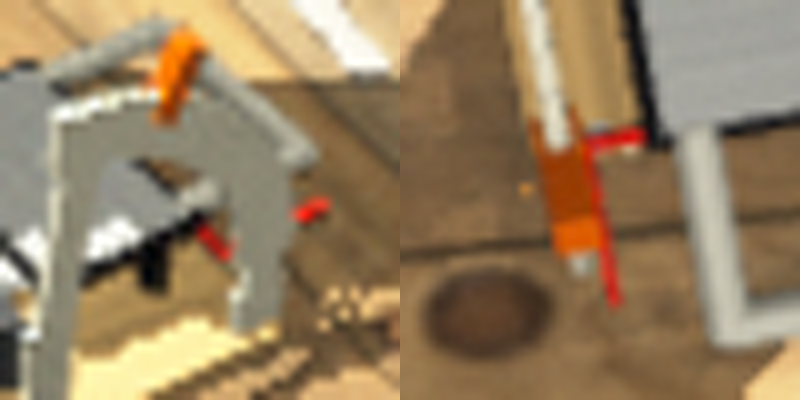

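```bash
python3 -m crank '[{"offset":[0.03,0,0],"spin":0},{"offset":[0.06,0.002,0],"spin":0},{"offset":[0.1,0.004,0],"spin":0},{"offset":[0.102,0.004,-0.02],"spin":0},{"offset":[0.102,0.004,-0.05],"spin":0},{"offset":[0.102,0.004,-0.07],"spin":0},{"offset":[0.102,0.004,-0.07],"spin":0},{"offset":[0.102,0.004,-0.07],"spin":0}]' 0.5
python3 - <<'E'
from h import *
s,p=wrist(); save(p,'w6'); np.savez('w6.npz',**{k:p[k] for k in("extrinsics","fx","fy","cx","cy")})
print(s["eef_pos"],proj(p,[593,-158,45]))
E
```

```text
clock: 11.18
eef_pos: [590.7, -159.0, 102.3]
eef_rot: [3.138, 0.003, 1.655]
wrist_force: [0.7, 0.1, -0.6]
finger_gap: 46.9
[ 590.7028438  -159.01819454  102.3376991 ] [329.35094597 211.43637006]
```

View pics/w6.png

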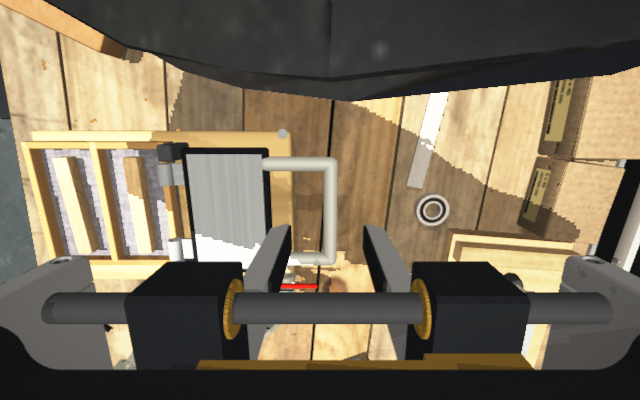

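```bash
python3 -m crank '[{"offset":[0.003,0.001,-0.02],"spin":0},{"offset":[0.003,0.001,-0.04],"spin":0},{"offset":[0.003,0.001,-0.06],"spin":0},{"offset":[0.003,0.001,-0.07],"spin":0},{"offset":[0.003,0.001,-0.076],"spin":0},{"offset":[0.003,0.001,-0.076],"spin":0},{"offset":[0.003,0.001,-0.076],"spin":0},{"offset":[0.003,0.001,-0.076],"spin":0}]'
python3 -m crank '[{"offset":[0,0,0],"spin":0},{"offset":[0,0,0],"spin":0},{"offset":[0,0,0],"spin":0},{"offset":[0,0,0],"spin":0},{"offset":[0,0,0],"spin":0},{"offset":[0,0,0],"spin":0},{"offset":[0,0,0],"spin":0},{"offset":[0,0,0],"spin":0}]' 0 25
```

```text
clock: 11.9
eef_pos: [595.1, -158.5, 29.2]
eef_rot: [3.133, 0.005, 1.655]
wrist_force: [-0.8, -0.0, -0.1]
finger_gap: 47.0
clock: 12.57
eef_pos: [593.6, -158.6, 29.1]
eef_rot: [3.137, 0.004, 1.655]
wrist_force: [-11.6, -1.1, 7.9]
finger_gap: 11.3
```

```bash
python3 -m crank '[{"offset":[0,0,0.009],"spin":0},{"offset":[-0.001,0,0.019],"spin":0},{"offset":[-0.003,0,0.028],"spin":0},{"offset":[-0.005,0,0.037],"spin":0},{"offset":[-0.008,-0.001,0.046],"spin":0},{"offset":[-0.012,-0.001,0.055],"spin":0},{"offset":[-0.016,-0.001,0.063],"spin":0},{"offset":[-0.018,-0.001,0.067],"spin":0}]'
python3 - <<'E'
from h import *
s=manip.read_state();print(np.round(s["eef_pos"],1),np.round(s["wrist_force"],1),s["finger_gap"],np.round(s["moment"],2))
E
```

```text
clock: 13.23
eef_pos: [576.1, -159.9, 98.2]
eef_rot: [3.134, 0.005, 1.655]
wrist_force: [4.4, -1.8, -0.8]
finger_gap: 11.2
[ 576.1 -159.9   98.2] [ 4.4 -1.8 -0.8] 11.210300504982108 [-0.56 -1.14 -0.06]
```

```bash
python3 -m crank '[{"offset":[-0.003,0,0.004],"spin":0},{"offset":[-0.007,-0.001,0.009],"spin":0},{"offset":[-0.014,-0.001,0.018],"spin":0},{"offset":[-0.022,-0.002,0.026],"spin":0},{"offset":[-0.031,-0.003,0.034],"spin":0},{"offset":[-0.036,-0.003,0.038],"spin":0},{"offset":[-0.04,-0.003,0.0415],"spin":0},{"offset":[-0.04,-0.003,0.0415],"spin":0}]'
python3 - <<'E'
from h import *
s,p=wrist();print(np.round(s["eef_pos"],1),np.round(s["wrist_force"],1),s["finger_gap"],np.round(s["moment"],2))
save(p,'w7');np.savez('w7.npz',**{k:p[k] for k in("extrinsics","fx","fy","cx","cy")})
S=manip.camera("scene");T=manip.camera("top")
np.savez('st.npz',s=S["pixels"],t=T["pixels"])
im=lambda a,r:cv2.resize(np.ascontiguousarray(a[r[0]:r[1],r[2]:r[3]]),(400,400),interpolation=cv2.INTER_CUBIC)
cv2.imwrite('pics/c7.png',cv2.cvtColor(np.hstack([im(S["pixels"],(170,250,300,380)),cv2.resize(p["pixels"],(400,400))]),cv2.COLOR_RGB2BGR))
E
```

```text
clock: 13.9
eef_pos: [538.1, -163.1, 143.4]
eef_rot: [3.126, 0.008, 1.655]
wrist_force: [12.2, 2.8, 12.8]
finger_gap: 11.3
[ 538.1 -163.1  143.4] [12.2  2.8 12.8] 11.295609785406535 [ 0.33 -2.44 -0.06]
```

View pics/c7.png

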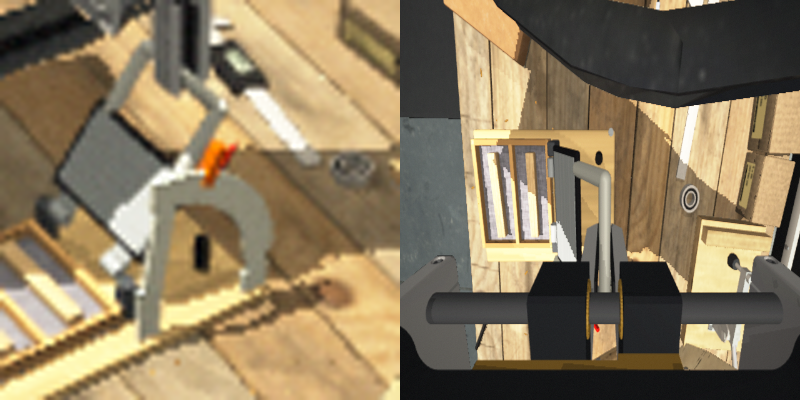

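```bash
python3 - <<'E'
from fit import *
st=np.load('st.npz');S=manip.camera("scene");T=manip.camera("top");w7=np.load('w7.npz');i7=cv2.cvtColor(cv2.imread('pics/w7.png'),cv2.COLOR_BGR2RGB)
P=lambda p,xx,r,d:np.round(proj(p,w(x,(xx,-r*np.cos(np.radians(d)),45+r*np.sin(np.radians(d)),0))),1).tolist()
for n,p,im in(("s",S,st["s"]),("t",T,st["t"]),("w7",w7,i7)):
    h=cv2.cvtColor(im,cv2.COLOR_RGB2HSV);g=np.array(P(p,-72,115,57)).astype(int)
    for nm,m in(("red",((h[...,0]<=4)|(h[...,0]>=176))&(h[...,1]>170)&(h[...,2]>90)),("orange",(h[...,0]>=6)&(h[...,0]<=16)&(h[...,1]>215)&(h[...,2]>100))):
        q=np.argwhere(m)[:,::-1]; q=q[np.abs(q-g).max(1)<25]
        print(n,nm,len(q),q.mean(0).round(1) if len(q) else '',q.tolist()[:25])
    for d in(50,53,56,59,62): print(d,'tip',P(p,-69,124,d),'r115',P(p,-69,115,d),'clip109',P(p,-76,109,d), 'bar',P(p,0,135,d))
E
```

```text
s red 2 [345.5 200. ] [[346, 199], [345, 201]]
s orange 19 [342.4 201.8] [[344, 199], [341, 200], [342, 200], [343, 200], [344, 200], [341, 201], [342, 201], [343, 201], [344, 201], [341, 202], [342, 202], [343, 202], [344, 202], [341, 203], [342, 203], [343, 203], [342, 204], [341, 205], [342, 205]]
50 tip [348.1, 198.4] r115 [346.6, 200.6] clip109 [346.9, 203.2] bar [337.7, 185.3]
53 tip [347.0, 198.0] r115 [345.6, 200.3] clip109 [345.9, 202.9] bar [336.4, 184.8]
56 tip [345.7, 197.7] r115 [344.4, 200.0] clip109 [344.8, 202.6] bar [335.1, 184.4]
59 tip [344.5, 197.5] r115 [343.3, 199.8] clip109 [343.7, 202.4] bar [333.7, 184.1]
62 tip [343.1, 197.3] r115 [342.0, 199.6] clip109 [342.5, 202.3] bar [332.3, 183.9]
t red 1 [351. 191.] [[351, 191]]
t orange 3 [357. 188.] [[357, 187], [357, 188], [357, 189]]
50 tip [353.4, 180.1] r115 [353.4, 182.1] clip109 [355.5, 183.2] bar [333.1, 179.5]
53 tip [353.6, 181.4] r115 [353.6, 183.3] clip109 [355.7, 184.3] bar [333.3, 180.8]
56 tip [353.8, 182.7] r115 [353.8, 184.5] clip109 [355.9, 185.5] bar [333.4, 182.3]
59 tip [354.0, 184.1] r115 [354.0
[... 195 characters left out ...]
 [313, 324], [314, 324], [310, 325], [311, 325], [312, 325], [313, 325], [314, 325], [315, 325], [310, 326], [311, 326], [312, 326], [313, 326], [314, 326], [315, 326], [316, 326], [310, 327], [311, 327], [312, 327], [313, 327], [314, 327], [315, 327], [316, 327]]
w7 orange 0  []
50 tip [326.2, 323.2] r115 [318.5, 317.2] clip109 [313.6, 321.1] bar [337.6, 240.2]
53 tip [319.2, 327.0] r115 [312.1, 320.5] clip109 [307.7, 324.2] bar [329.2, 243.0]
56 tip [311.7, 330.7] r115 [305.2, 323.7] clip109 [301.3, 327.2] bar [320.0, 245.7]
59 tip [303.7, 334.3] r115 [297.9, 326.7] clip109 [294.5, 330.1] bar [310.1, 248.3]
62 tip [295.1, 337.6] r115 [290.2, 329.6] clip109 [287.4, 332.8] bar [299.4, 250.8]
```

```bash
python3 -m crank '[{"offset":[-0.002,0,0.0015],"spin":0},{"offset":[-0.004,0,0.003],"spin":0},{"offset":[-0.006,0,0.004],"spin":0},{"offset":[-0.009,-0.001,0.0055],"spin":0},{"offset":[-0.012,-0.001,0.007],"spin":0},{"offset":[-0.012,-0.001,0.007],"spin":0},{"offset":[-0.012,-0.001,0.007],"spin":0},{"offset":[-0.012,-0.001,0.007],"spin":0}]'
python3 - <<'E'
from fit import *
s,W=wrist();print(np.round(s["eef_pos"],1),np.round(s["wrist_force"],1),s["finger_gap"]);save(W,'w8')
S=manip.camera("scene");T=manip.camera("top")
P=lambda p,xx,r,d:np.round(proj(p,w(x,(xx,-r*np.cos(np.radians(d)),45+r*np.sin(np.radians(d)),0))),1).tolist()
for n,p in(("s",S),("t",T),("w",W)):
    h=cv2.cvtColor(np.ascontiguousarray(p["pixels"]),cv2.COLOR_RGB2HSV);g=np.array(P(p,-72,115,57)).astype(int)
    for nm,m in(("red",((h[...,0]<=5)|(h[...,0]>=174))&(h[...,1]>150)&(h[...,2]>80)),("orange",(h[...,0]>=6)&(h[...,0]<=16)&(h[...,1]>215)&(h[...,2]>100))):
        q=np.argwhere(m)[:,::-1]; q=q[np.abs(q-g).max(1)<25]
        print(n,nm,len(q),q.mean(0).round(1) if len(q) else '',(q.min(0),q.max(0)) if len(q) else '')
for d in(56,58,60,62,64): print(d,'w tip',P(W,-69,124,d),'bar',P(W,0,135,d))
im=lambda a,r:cv2.resize(np.ascontiguousarray(a[r[0]:r[1],r[2]:r[3]]),(400,400),interpolation=cv2.INTER_CUBIC)
cv2.imwrite('pics/c8.png',cv2.cvtColor(np.hstack([im(S["pixels"],(180,230,315,365)),im(W["pixels"],(120,360,200,440))]),cv2.COLOR_RGB2BGR))
E
```

```text
clock: 14.82
eef_pos: [527.5, -163.9, 151.0]
eef_rot: [3.123, 0.008, 1.655]
wrist_force: [6.6, 1.7, 6.4]
finger_gap: 11.2
[ 527.5 -163.9  151. ] [6.6 1.7 6.4] 11.202169491774372
s red 0  
s orange 21 [342.1 201.9] (array([340, 199]), array([344, 206]))
t red 3 [350.3 192.3] (array([350, 192]), array([351, 193]))
t orange 1 [357. 187.] (array([357, 187]), array([357, 187]))
w red 42 [315.9 326.6] (array([311, 324]), array([320, 330]))
w orange 27 [310.1 340.7] (array([309, 335]), array([311, 345]))
56 w tip [326.6, 323.4] bar [336.7, 240.8]
58 w tip [321.6, 325.6] bar [330.7, 242.4]
60 w tip [316.5, 327.8] bar [324.4, 244.0]
62 w tip [311.1, 329.8] bar [317.7, 245.5]
64 w tip [305.5, 331.8] bar [310.8, 247.0]
```

```bash
python3 - <<'E'
from fit import *
s,W=wrist();S=manip.camera("scene")
P=lambda p,xx,r,d:np.round(proj(p,w(x,(xx,-r*np.cos(np.radians(d)),45+r*np.sin(np.radians(d)),0))),1).tolist()
for p,(a,b,c,d) in((W,(318,350,296,340)),(S,(190,212,330,356))):
    h=cv2.cvtColor(np.ascontiguousarray(p["pixels"]),cv2.COLOR_RGB2HSV)[a:b,c:d].astype(int)
    H,s_,v=h[...,0],h[...,1],h[...,2]
    k=np.where((s_>130)&(v>50)&((H<=4)|(H>=174)),'R',np.where((s_>190)&(H<=18)&(v>50),'O',np.where(v<60,'#',np.where(s_<40,'g','.'))))
    print(a,c);print('\n'.join(''.join(r) for r in k))
for d in(58,60,62,64): print(d,'ptr r108,124',P(W,-69,108,d),P(W,-69,124,d),'clip end r124',P(W,-71,124,d),P(W,-76,124,d),P(W,-81,124,d),' r94',P(W,-76,94,d),'| scene',P(S,-69,124,d),P(S,-76,124,d))
E
```

```text
318 296
#......ggggggggggggggggggggggggggggggggggggg
#......ggggggggggggggggggggggggggggggggggggg
#......ggggggggggggggggggggggggggggggggggggg
#.......gggggggggggggggggggggggggggggggggggg
#.......gggggggggggggggggggggggggggggggggggg
#.......gggggggggggggggggggggggggggggggggggg
#.........gggg.RRRRRRR......................
#.........gggg..RRRRRRR.....................
#.........gggg...RRRRRRR....................
##........ggg.....RRRRRR....................
##........ggg.....ORRRRR....................
##........ggg......RRRRR....................
##.......gggg.......RR......................
##.......gggg...............................
##.......gggg...............................
##.......gggg...............................
##.......gggg.O.............................
##.......gggg.O.............................
##......#gggg.OO............................
##.....##ggggOOO............................
##.....##ggggOOO............................
###..####ggg.OOO............................
#########ggg.OOOO...........................
#########ggg.OOOO...........................
#########ggg
[... 901 characters left out ...]
.....................
....................g.....
58 ptr r108,124 [310.6, 313.8] [321.6, 325.7] clip end r124 [321.6, 328.0] [321.6, 333.8] [321.6, 339.6]  r94 [302.1, 312.0] | scene [344.9, 197.5] [346.2, 198.7]
60 ptr r108,124 [306.2, 315.5] [316.4, 327.8] clip end r124 [316.4, 330.2] [316.5, 336.1] [316.5, 341.9]  r94 [298.5, 313.3] | scene [344.0, 197.4] [345.3, 198.5]
62 ptr r108,124 [301.7, 317.0] [311.0, 329.9] clip end r124 [311.0, 332.3] [311.1, 338.2] [311.2, 344.1]  r94 [294.7, 314.6] | scene [343.1, 197.3] [344.4, 198.4]
64 ptr r108,124 [297.1, 318.6] [305.4, 331.9] clip end r124 [305.5, 334.3] [305.6, 340.3] [305.7, 346.1]  r94 [290.9, 315.9] | scene [342.2, 197.3] [343.5, 198.4]
```

```bash
python3 -m crank '[{"offset":[-0.002,0,0.001],"spin":0},{"offset":[-0.004,0,0.002],"spin":0},{"offset":[-0.006,0,0.003],"spin":0},{"offset":[-0.006,0,0.003],"spin":0},{"offset":[-0.006,0,0.003],"spin":0},{"offset":[-0.006,0,0.003],"spin":0},{"offset":[-0.006,0,0.003],"spin":0},{"offset":[-0.006,0,0.003],"spin":0}]'
python3 - <<'E'
from fit import *
s,W=wrist();S=manip.camera("scene");T=manip.camera("top");print(np.round(s["wrist_force"],1))
P=lambda p,xx,r,d:np.round(proj(p,w(x,(xx,-r*np.cos(np.radians(d)),45+r*np.sin(np.radians(d)),0))),1).tolist()
for p,(a,b,c,d) in((W,(318,352,296,340)),(S,(193,210,334,352)),(T,(180,198,344,362))):
    h=cv2.cvtColor(np.ascontiguousarray(p["pixels"]),cv2.COLOR_RGB2HSV)[a:b,c:d].astype(int)
    H,s_,v=h[...,0],h[...,1],h[...,2]
    k=np.where((s_>130)&(v>50)&((H<=4)|(H>=174)),'R',np.where((s_>190)&(H<=18)&(v>50),'O',np.where(v<60,'#',np.where(s_<40,'g','.'))))
    print(a,c);print('\n'.join(''.join(r) for r in k))
for d in(60,62,64,66): print(d,'ptr',P(W,-69,124,d),'clip r112,118,124 x-81',P(W,-81,112,d-2.3),P(W,-81,118,d-2.3),P(W,-81,124,d-2.3))
m=[d for d in manip.masks_of(T,"strip_1")]
for d in m: q=np.argwhere(d["mask"])[:,::-1].mean(0);print(d["conf"],np.round(plane(T,q,29)))
E
```

```text
clock: 15.73
eef_pos: [521.7, -164.2, 154.5]
eef_rot: [3.122, 0.009, 1.655]
wrist_force: [4.8, -3.0, 2.7]
finger_gap: 10.7
[ 4.8 -3.   2.7]
318 296
#......ggggggggggggggggggggggggggggggggggggg
#......ggggggggggggggggggggggggggggggggggggg
#......ggggggggggggggggggggggggggggggggggggg
#......ggggggggggggggggggggggggggggggggggggg
#.......gggggggggggggggggggggggggggggggggggg
#.......gggggggggggggggggggggggggggggggggggg
#.........gggg.OORRRRRR.....................
#.........gggg.OORRRRRRR....................
#.........gggg.OOORRRRRRR...................
##........ggg..OOOORRRRRR...................
##........ggg.OOOOOORRRRR...................
##........ggg.OOOOOORRRRR...................
##.......gggg.OOOOOOORO.....................
##.......gggg.OOOOOOOOO.....................
##.......gggg.OOOOOOOOOO....................
##.......gggg.OOOOOOOOOO....................
##.......gggg.OOOOOOOOOOO...................
##......#gggg.OOOOOOOOOOO...................
##......#ggggOOOOOOOOOOOO...................
##.....##ggggO.OOOOOOOOOO...................
##.....##ggggO.OOOOOOOOOO...................
###..##
[... 968 characters left out ...]
.....
.........ggg......
..........ggg.....
..................
...........OOO....
...........OOO....
...........OOO....
...........OOO....
..................
..................
...gg........g....
...ggg.R.....gg...
..gggg.......gg...
..gggg.......gg...
..gggg.......gg...
.ggggg.......gg...
60 ptr [324.4, 324.5] clip r112,118,124 x-81 [321.5, 326.7] [325.7, 331.2] [330.0, 335.8]
62 ptr [319.2, 326.5] clip r112,118,124 x-81 [317.2, 328.5] [321.1, 333.2] [325.1, 338.0]
64 ptr [313.8, 328.4] clip r112,118,124 x-81 [312.7, 330.3] [316.3, 335.1] [320.0, 340.2]
66 ptr [308.2, 330.3] clip r112,118,124 x-81 [308.1, 331.9] [311.3, 337.0] [314.7, 342.2]
0.69 [ 497. -218.   29.]
0.61 [ 366. -185.   29.]
```

```bash
python3 -m crank '[{"offset":[-0.001,0,0],"spin":0},{"offset":[-0.0025,0,0.001],"spin":0},{"offset":[-0.0025,0,0.001],"spin":0},{"offset":[-0.0025,0,0.001],"spin":0},{"offset":[-0.0025,0,0.001],"spin":0},{"offset":[-0.0025,0,0.001],"spin":0},{"offset":[-0.0025,0,0.001],"spin":0},{"offset":[-0.0025,0,0.001],"spin":0}]'
python3 - <<'E'
from fit import *
s,W=wrist();print(np.round(s["wrist_force"],1),np.abs(s["qd"]).max(),s["finger_gap"])
P=lambda p,xx,r,d:np.round(proj(p,w(x,(xx,-r*np.cos(np.radians(d)),45+r*np.sin(np.radians(d)),0))),1).tolist()
a,b,c,d=318,352,296,340
h=cv2.cvtColor(np.ascontiguousarray(W["pixels"]),cv2.COLOR_RGB2HSV)[a:b,c:d].astype(int)
H,s_,v=h[...,0],h[...,1],h[...,2]
k=np.where((s_>130)&(v>50)&((H<=4)|(H>=174)),'R',np.where((s_>190)&(H<=18)&(v>50),'O','.'))
print('\n'.join(''.join(r) for r in k))
for d in(60,62,64,66): print(d,'ptr',P(W,-69,124,d),'clip end corners r120,124',[P(W,-71,124,d-2.3),P(W,-81,120,d-2.3),P(W,-81,124,d-2.3)])
for d in manip.masks_of(W,"strip_1"):
    q=cv2.boxPoints(cv2.minAreaRect(np.argwhere(d["mask"])[:,::-1].astype(np.float32)));Q=np.array([plane(W,u,29)[:2] for u in q]);print(d["conf"],np.round(Q.mean(0)),np.round(Q).tolist())
E
```

```text
clock: 16.6
eef_pos: [519.5, -164.4, 155.8]
eef_rot: [3.121, 0.01, 1.654]
wrist_force: [4.0, -3.3, 3.8]
finger_gap: 11.3
[ 4.  -3.3  3.8] 0.001421023733718761 11.259241841094456
............................................
............................................
............................................
............................................
............................................
............................................
...............OORRRRRRR....................
...............OOORRRRRRR...................
...............OOOORRRRRR...................
..............OOOOOORRRRRR..................
..............OOOOOORRRRRO..................
..............OOOOOOORRROO..................
..............OOOOOOOOOOOOO.................
..............OOOOOOOOOOOOO.................
..............OOOOOOOOOOOOOO................
..............OOOOOOOOOOOOOO................
..............OOOOOOOOOOOOOO................
..............OO..OOOOOOOOOO................
.............OOO.......OOOOO................
.............OOO...OOOOOOOOO................
.............OOO...OOO
[... 471 characters left out ...]
.
............................................
............................................
............................................
60 ptr [327.5, 323.2] clip end corners r120,124 [[333.1, 323.1], [330.0, 331.3], [333.0, 334.4]]
62 ptr [322.4, 325.2] clip end corners r120,124 [[328.2, 325.2], [325.4, 333.4], [328.2, 336.6]]
64 ptr [317.0, 327.1] clip end corners r120,124 [[323.1, 327.2], [320.6, 335.4], [323.1, 338.7]]
66 ptr [311.5, 328.9] clip end corners r120,124 [[317.8, 329.1], [315.6, 337.3], [317.9, 340.8]]
0.66 [ 421. -173.] [[410.0, -129.0], [425.0, -126.0], [433.0, -216.0], [416.0, -219.0]]
0.65 [ 364. -177.] [[349.0, -134.0], [367.0, -130.0], [378.0, -220.0], [360.0, -225.0]]
```

```bash
python3 -c "
from cell import manip
print(manip.sign_off())"
```

```text
the job is handed in; nothing more can be done
None
```

I laid strip_1 in the empty compartment and let go of it. Then I gripped the mirror's bar, lifted the mirror to about 63° and handed the job in at about 16.7 s, still holding it. The hand-in gave no verdict.

**Strips:** in the last wrist picture strip_1's middle is at about (421, -173) mm, within 2 mm of the compartment's estimated middle at (419, -172). It lies roughly lengthwise. Strip_2 is where it was. I did not measure flatness separately.

**Pointer:** in the last wrist picture the tip is about 1 to 2 px from the middle of the clip's outer end. I take that as 1 to 2 mm, against the 8 mm limit.

**Hold:** the fingers are closed on the bar with an 11.3 mm gap. The arm is at rest and the wrist reads only a few N.

**Disagreements:**
- The separate estimates of the clip's angle ran from 59° to 64°. I went by the direct comparison of pointer and clip in the wrist picture.
- One picture of the final alignment was refused because I had reached the 12-picture limit. I made that check from colour maps of the pixels instead.
- In one overhead picture the network did not find strip_1 and reported a wrong spot; the wrist picture does show both strips.

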